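# Point out the plaque without its inlay and log it

### The arm

A 7-joint arm with a two-finger parallel gripper is mounted at the origin on the work surface. World frame = base frame: x ahead of the robot, y to its left, z up, the work surface at z = 0. Lengths are in m, angles in degrees, forces in N, time in s.
With the tool pointing down it reaches from about 0.425 to 0.875 m from the base axis. Payload 4.7 kg.
Tool frame: the origin (TCP) lies between the finger pads; the fingertips stand 22 mm ahead of it and the grasp point (between the pads) lies 3 mm ahead of it (env.tip_reach is the distance from the TCP to the fingertips, in m); z points along the fingers, y is the line along which they close (so a half turn about z gives the same grasp; the last joint's range is limited). The gripper opens to 87 mm and grips with 3 to 60 N. Pads are 19 mm wide; open, the fingers measure 117 mm over their backs; the gripper's body (75 mm by 190 mm) begins 51 mm behind the grasp point.
Start: joints at [68.646, 18.392, -4.016, 83.108, 1.295, 78.541, -3.26], TCP at [0.245, -0.602, 0.245] pointing down, gripper open.
Joint ranges: [-163.93, 163.93], [-17.29, 119.83], [-79.2, 71.16], [3.27, 140.29], [-89.18, 269.18], [5.43, 117.66], [-154.24, 154.24]. Speed limits (degrees/s): [147.25, 147.25, 180, 180, 180, 180, 180].

### API

Orientations are given as [roll, pitch, yaw] about the fixed x, y, z axes, in that order (R = Rz(yaw) Ry(pitch) Rx(roll)).
In Python, from cell import env gives the robot as it stands.
- The arm moves only by the shell command python3 -m creep 'ROWS' [FORCE]. ROWS is JSON, one flat list of numbers, 7 for each row, row after row: the finger opening in mm, from 0 to 87, then the shift along the tool's x, y, z in units of 30 mm (1.0 is 30 mm), then the turn, a rotation vector about the tool's x, y, z in units of 6 degrees (1.0 is 6 degrees). A call has 1 to 12 rows; each row is the pose to reach, as a shift and turn from the pose commanded when the call began, along the tool's axes at that moment; what a row does not reach only later rows make up. A row lasts 1/10 s, in which the tool goes at most 50 mm and 8.59 degrees, less where a joint would pass 70% of its speed; a pose out of reach is approached as far as the arm can. A call with a gripper value outside its range is refused whole. The fingers move at their own pace and stop on an object; FORCE is the grip in N (left out, the last holds). Time passes only in rows, so rows that repeat a pose let the fingers close. It gives the time, the measured TCP pose, the force, the opening and the grip force at its end, in the units of the state.
- env.get_obs(): the state, without advancing time (a new reading comes with each control period).
- env.read_camera(name): name is "scene" or "top"; returns a dict with "color" (480x640x3 uint8, red, green, blue), "depth" (480x640 float32, m along the optical axis (not along the pixel's ray), 0 where there is no reading), "fovy" (degrees; the focal length in pixels is half the picture's height over the tangent of half this angle, whatever the lens; pixels are square), "cx", "cy" (the principal point, pixels), "R" (3x3) and "t" (3): a world point X has camera coordinates R X + t. Camera axes: x right, y down, z forward; pixel columns grow to the right and rows downward; lengths in m; the calibration is good to about 2 mm. A picture is of the moment at which its call begins.
- env.sign_off(): hands the job in; it is judged then, once.
The state is a dict: "time_s": time; "qpos": joint angles; "joint_velocities": joint speeds; "effort": joint torques, N m; "tool_pos": TCP position; "tool_rot": TCP orientation; "force": force on the tool from outside, world axes, zero at the start; "wrist_torque": the same for the moment, N m; "grip_width": finger opening in m; "grasp_force": force on a finger pad.
Only numpy, scipy, OpenCV 4.12 (cv2) and the standard library are available. Lean on these libraries where they do the work, as an engineer would, in place of code of your own. Each camera call takes 0.05 s, during which the arm holds its last target. There are 200 camera calls.

### The job

One of the three wooden plaques has an empty pocket where the others have a red inlay. Point at that empty pocket from above, with the fingertips a few centimetres over it, and stay there for two seconds so that the inspection camera registers it; then press the green button on the console fully down to log it, and let it come up again. The plaques are freshly glued: do not touch any of them, do not press the red button, and leave the jar and the cap where they are.

Things in the scene. Friction and masses are not known exactly. Their poses are not given: they have to be found in the camera images.
- plaque_blank: The faulty plaque: shield-shaped laser-cut wooden plaque lying flat, pale base with dark walnut top and pale raised stripes, 113 mm long, 76 mm wide, 10 mm high, 60 g, loose. Its square pocket is EMPTY (bare pale wood instead of a red square). Origin at the underside, x runs to the pointed end (pointed end at +68 mm, flat end at -45 mm), z up.
- empty_pocket (a point): Centre of the mouth of the empty 26 mm square, 4 mm deep pocket in the faulty plaque, 9 mm above the table and 21.5 mm from the plaque's origin towards its flat end; z up.
- plaque_a: Good plaque, same shape and size, its pocket filled by a red 26 mm square inlay. Origin and axes as for the faulty plaque. Loose; must not be touched.
- plaque_b: Second good plaque, also with a red square inlay, otherwise as plaque_a.
- log_button_top (a point): Centre of the top of the green button's round cap, 32 mm across, on the console near the end towards console +y (48 mm from its middle; the robot's left). Pressed straight down; z up.
- log_button (a joint): Travel of the green button in m: 0 released, 0.006 fully down. A spring lifts it back; fully down takes about 5 N.
- stop_button_top (a point): Centre of the top of the red stop button's cap, 32 mm across, 96 mm from the green one on the same console. Must not be pressed.
- stop_button (a joint): Travel of the red button in m: 0 released, 0.006 fully down.
- console: Inspection console fixed to the table: white box 110 x 180 x 45 mm (x, y, z) with a blue strip along its far edge, carrying the green and red push buttons in black housings, whose caps end 67 mm above the table. Origin at the centre of its underside, z up.
- jar: Closed paint jar standing upright, glass with a black band and a red screw cap, 66 mm across and 85 mm high, 0.3 kg, loose. Origin at the centre of its underside.
- cap: Spare black jar cap lying flat, 68 mm across and 14 mm high, 30 g, loose. Origin at the centre of its underside.

How it is judged:
By the outcome, as a careful person would: the job done as asked, in the order asked, and still so for the second after the job is handed in, with the robot touching nothing.
It also fails if it takes over 40 s, if anything falls off the work surface, if the arm or the gripper's body presses on something with over 40 N, if the wrist force passes 120 N, or if a joint passes its speed limit or range.

## Working session

There is one attempt and no reset: what is moved stays moved. The work goes in short steps, Python scripts to look and compute and a shell command to move; the robot and the scene stay as the last step left them, time stands still between calls to the robot, and variables do not carry over. Pictures are saved under pics/ and viewed, at most 10 in all, crops included, and the job is handed in when it is done.

```bash
mkdir -p pics; python3 - <<'E'
from cell import env
import cv2,numpy as np
for n in("top","scene"):
    c=env.read_camera(n); cv2.imwrite(f"pics/{n}0.png",c["color"][...,::-1]); np.savez(f"pics/{n}0.npz",**c)
o=env.get_obs(); print({k:o[k] for k in("time_s","tool_pos","tool_rot","force","grip_width")},env.tip_reach)
E
```

```text
{'time_s': 0.1, 'tool_pos': array([ 0.2449719 , -0.60159067,  0.24360873]), 'tool_rot': array([-1.79905800e+02,  6.22250850e-03,  2.21632333e+01]), 'force': array([-0.77536085, -0.13295602,  0.7150616 ]), 'grip_width': 0.08707301883034249} 0.022
```

View pics/top0.png

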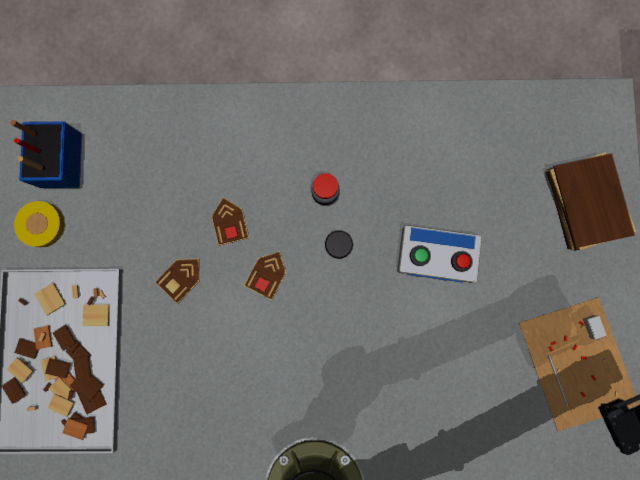

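View pics/scene0.png

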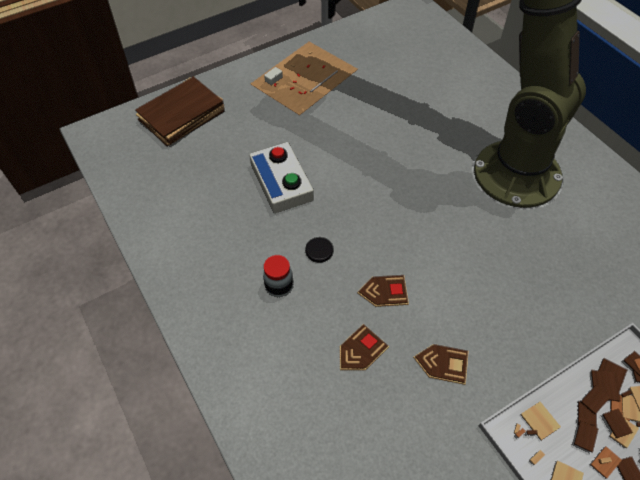

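The top view shows the empty pocket at about (173,286), the green button at (420,256) and the red one at (461,261). The jar is at (325,188) and the cap at (339,244). In the scene view the pocket is at (456,365) and the green button at (291,180).

```bash
cat > h.py <<'E'
import numpy as np,cv2
def ray(c,u,v):
    f=240/np.tan(np.radians(float(c["fovy"])/2)); R=c["R"]
    return -R.T@c["t"], R.T@np.array([(u-c["cx"])/f,(v-c["cy"])/f,1])
def onz(c,u,v,z):
    o,d=ray(c,u,v); return o+d*(z-o[2])/d[2]
def blob(c,u,v,lo,hi,r):
    h=cv2.cvtColor(c["color"],cv2.COLOR_RGB2HSV); m=cv2.inRange(h,lo,hi); k=np.zeros_like(m); cv2.circle(k,(u,v),r,255,-1); m&=k
    n,l,s,ce=cv2.connectedComponentsWithStats(m); i=1+np.argmax(s[1:,4]); return ce[i],s[i,4]
E
python3 - <<'E'
from h import *
from cell import env
T=dict(np.load("pics/top0.npz"));S=dict(np.load("pics/scene0.npz"))
print("campos",ray(T,0,0)[0],ray(S,0,0)[0])
for n,c,u,v,lo,hi,z,r in[("pocket",T,173,286,(10,40,140),(30,150,255),.005,8),("pocket",S,456,365,(10,40,140),(30,150,255),.005,11),
 ("green",T,420,256,(50,100,60),(85,255,255),.067,14),("green",S,291,180,(50,100,60),(85,255,255),.067,14),
 ("red",T,461,261,(0,150,60),(8,255,255),.067,14),("red",S,278,154,(0,150,60),(8,255,255),.067,14),
 ("redA",T,231,232,(0,150,60),(8,255,255),.01,12),("redB",T,263,285,(0,150,60),(8,255,255),.01,12),
 ("jar",T,325,186,(0,150,60),(8,255,255),.085,20)]:
    (a,b),n2=blob(c,u,v,lo,hi,r); print(n,np.round([a,b],1),n2,onz(c,a,b,z).round(4),"depth",c["depth"][int(b),int(a)])
for u,v in[(339,244)]:print("cap",onz(T,u,v,.014).round(3))
E
```

```text
campos [ 0.45445139 -0.02379466  1.22894517] [0.9593504  0.61222938 1.19121335]
pocket [172.3 285.3] 106 [0.4666 0.3358 0.005 ] depth 1.2272809
pocket [455.5 364.3] 135 [0.4652 0.3337 0.005 ] depth 1.2490973
green [420.7 254.9] 157 [ 0.5299 -0.2472  0.067 ] depth 1.161892
green [291.  177.9] 96 [ 0.5311 -0.2482  0.067 ] depth 1.4693409
red [462.7 260.7] 161 [ 0.5158 -0.3418  0.067 ] depth 1.1598561
red [277.4 151.9] 96 [ 0.518  -0.3417  0.067 ] depth 1.5195893
redA [230.5 232.1] 149 [0.5927 0.1965 0.01  ] depth 1.2269267
redB [261.3 284. ] 148 [0.4677 0.1219 0.01  ] depth 1.2181008
jar [324.9 185.6] 503 [ 0.6884 -0.0313  0.085 ] depth 1.1655838
cap [ 0.561 -0.064  0.014]
```

```bash
python3 - <<'E'
import cv2
a=cv2.imread("pics/top0.png")[256:316,143:213];b=cv2.imread("pics/top0.png")[226:286,395:485]
z=lambda i:cv2.resize(i,(390,360),interpolation=cv2.INTER_NEAREST)
cv2.imwrite("pics/crop.png",cv2.hconcat([z(a),z(b)]))
E
```

```text
(no output)
```

View pics/crop.png

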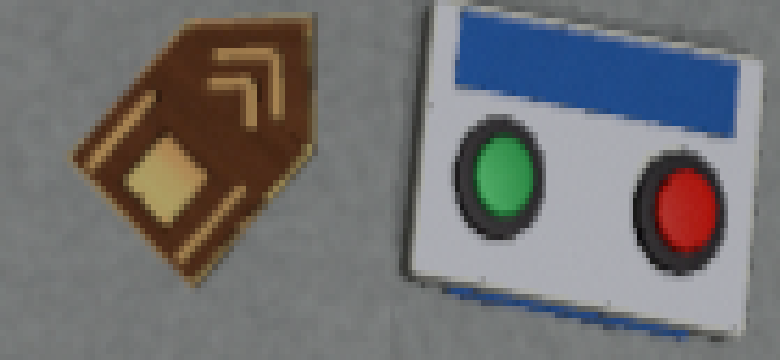

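```bash
cat >> h.py <<'E'
from scipy.spatial.transform import Rotation as Ro
def rel(pts):
    from cell import env
    o=env.get_obs(); R=Ro.from_euler("xyz",o["tool_rot"],degrees=True); print(o["time_s"],o["tool_pos"].round(4),o["tool_rot"].round(2),o["force"].round(1),o["qpos"].round(1))
    for p in pts: print(p,(R.inv().apply(np.array(p)-o["tool_pos"])/.03).round(3))
E
python3 -c "
from h import *
rel([(.45,-.45,.245),(.6,-.2,.245),(.62,.1,.245)])"
```

```text
0.1 [ 0.245  -0.6016  0.2436] [-1.7991e+02  1.0000e-02  2.2160e+01] [-0.8 -0.1  0.7] [68.6 18.4 -4.  83.2  1.3 78.5 -3.3]
(0.45, -0.45, 0.245) [ 8.236 -2.102 -0.044]
(0.6, -0.2, 0.245) [16.01  -7.933 -0.035]
(0.62, 0.1, 0.245) [ 20.4   -16.943  -0.021]
```

```bash
python3 -m creep '[0,1.4,-0.35,0,0,0,0, 0,2.8,-0.7,0,0,0,0, 0,4.2,-1.05,0,0,0,0, 0,5.6,-1.4,0,0,0,0, 0,7,-1.8,0,0,0,0, 0,8.3,-2.2,0,0,0,0, 0,9.5,-3.2,0,0,0,0, 0,10.8,-4.1,0,0,0,0, 0,12.1,-5,0,0,0,0, 0,13.4,-6,0,0,0,0, 0,14.7,-7,0,0,0,0, 0,16,-7.9,0,0,0,0]'; python3 -c "
from h import *
rel([(.6,.1,.245),(.466,.335,.245),(.466,.335,.066)])"
```

```text
time_s: 1.3
tool_pos: [0.6008, -0.1992, 0.2443]
tool_rot: [-180.0, 0.0, 22.2]
force: [1.5, -0.3, 0.4]
grip_width: 0.0026
grasp_force: 0.0
1.3 [ 0.6008 -0.1992  0.2443] [-1.7998e+02  3.0000e-02  2.2180e+01] [ 1.5 -0.3  0.4] [ 32.3  17.6 -20.5  85.2   6.2  78.4 -56.3]
(0.6, 0.1, 0.245) [ 3.742 -9.246 -0.023]
(0.466, 0.335, 0.245) [  2.563 -18.186  -0.019]
(0.466, 0.335, 0.066) [  2.566 -18.184   5.948]
```

```bash
python3 -m creep '[0,0.6,-1.5,0,0,0,0, 0,1.2,-3,0,0,0,0, 0,1.9,-4.6,0,0,0,0, 0,2.5,-6.2,0,0,0,0, 0,3.1,-7.7,0,0,0,0, 0,3.7,-9.2,0,0,0,0, 0,3.5,-10.7,0,0,0,0, 0,3.3,-12.2,0,0,0,0, 0,3.1,-13.7,0,0,0,0, 0,2.9,-15.2,0,0,0,0, 0,2.7,-16.7,0,0,0,0, 0,2.57,-18.18,0,0,0,0]'; python3 -c "
from h import *
rel([(.466,.335,.066)])"
```

```text
time_s: 2.5
tool_pos: [0.4645, 0.3339, 0.2443]
tool_rot: [180.0, 0.0, 22.2]
force: [0.8, 0.5, 0.6]
grip_width: 0.0003
grasp_force: 0.0
2.5 [0.4645 0.3339 0.2443] [1.7996e+02 2.0000e-02 2.2160e+01] [0.8 0.5 0.6] [  -4.    12.3  -39.4   93.4    8.    77.2 -112.4]
(0.466, 0.335, 0.066) [ 0.06  -0.018  5.943]
```

```bash
python3 -m creep '[0,0,0,1,0,0,0, 0,0,0,2,0,0,0, 0,0,0,3,0,0,0, 0,0,0,4,0,0,0, 0,0,0,4.8,0,0,0, 0,0,0,5.3,0,0,0, 0,0,0,5.7,0,0,0, 0,0,0,5.9,0,0,0, 0,0,0,5.9,0,0,0, 0,0,0,5.9,0,0,0]'; python3 - <<'E'
from h import *
from cell import env
rel([(.466,.335,.066)])
c=env.read_camera("top"); s=env.read_camera("scene")
z=lambda i:cv2.resize(i,(390,360),interpolation=cv2.INTER_NEAREST)[...,::-1]
cv2.imwrite("pics/point.png",cv2.hconcat([z(c["color"][236:326,120:220]),z(s["color"][300:400,400:510])]))
E
```

```text
time_s: 3.5
tool_pos: [0.4665, 0.3332, 0.0684]
tool_rot: [-180.0, -0.1, 22.2]
force: [-0.2, -0.3, -0.3]
grip_width: 0.0004
grasp_force: 0.0
3.5 [0.4665 0.3332 0.0684] [-1.7999e+02 -8.0000e-02  2.2160e+01] [-0.2 -0.3 -0.3] [  -6.9   22.   -36.9  104.2   15.3   58.7 -117.7]
(0.466, 0.335, 0.066) [ 0.007 -0.062  0.079]
```

View pics/point.png

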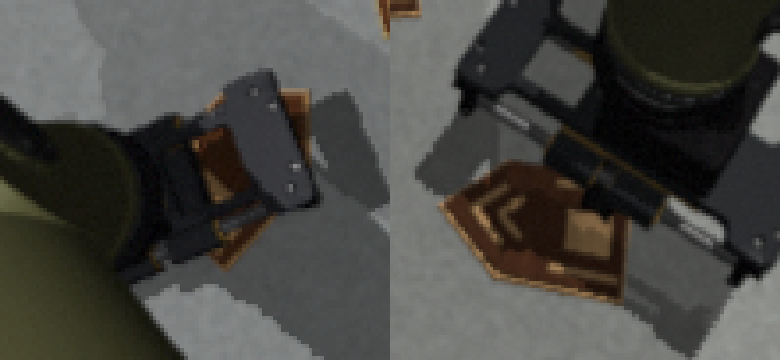

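The crops show the closed fingertips hovering over the pale pocket of the faulty plaque, without contact. I'll hold here about 4 mm lower.

```bash
python3 -m creep '[0,0,-0.04,0.15,0,0,0, 0,0,-0.04,0.15,0,0,0, 0,0,-0.04,0.15,0,0,0, 0,0,-0.04,0.15,0,0,0, 0,0,-0.04,0.15,0,0,0, 0,0,-0.04,0.15,0,0,0, 0,0,-0.04,0.15,0,0,0, 0,0,-0.04,0.15,0,0,0, 0,0,-0.04,0.15,0,0,0, 0,0,-0.04,0.15,0,0,0, 0,0,-0.04,0.15,0,0,0, 0,0,-0.04,0.15,0,0,0]' && python3 -m creep '[0,0,0,0,0,0,0, 0,0,0,0,0,0,0, 0,0,0,0,0,0,0, 0,0,0,0,0,0,0, 0,0,0,0,0,0,0, 0,0,0,0,0,0,0, 0,0,0,0,0,0,0, 0,0,0,0,0,0,0, 0,0,0,0,0,0,0, 0,0,0,0,0,0,0, 0,0,0,0,0,0,0, 0,0,0,0,0,0,0]' && python3 -m creep '[0,0,0,0,0,0,0, 0,0,0,0,0,0,0, 0,0,0,0,0,0,0, 0,0,0,0,0,0,0, 0,0,0,0,0,0,0, 0,0,0,-1,0,0,0, 0,0,0,-2,0,0,0, 0,0,0,-3,0,0,0, 0,0,0,-4,0,0,0, 0,0,0,-5,0,0,0, 0,0,0,-5,0,0,0, 0,0,0,-5,0,0,0]'; python3 -c "
from h import *
rel([(.6,.1,.2),(.57,-.1,.2),(.5305,-.2477,.2)])"
```

```text
time_s: 4.8
tool_pos: [0.4655, 0.3338, 0.063]
tool_rot: [180.0, 0.0, 22.2]
force: [0.1, 0.5, -0.6]
grip_width: 0.0006
grasp_force: 0.0
time_s: 6.0
tool_pos: [0.4655, 0.3338, 0.063]
tool_rot: [180.0, 0.0, 22.2]
force: [-0.4, -0.3, 0.2]
grip_width: 0.0003
grasp_force: 0.0
time_s: 7.2
tool_pos: [0.4657, 0.334, 0.2135]
tool_rot: [180.0, -0.1, 22.2]
force: [-0.1, 0.7, 0.6]
grip_width: 0.0003
grasp_force: 0.0
7.2 [0.4657 0.334  0.2135] [ 1.7999e+02 -7.0000e-02  2.2160e+01] [-0.1  0.7  0.6] [  -4.1   13.5  -39.3   95.8    8.9   73.8 -113. ]
(0.6, 0.1, 0.2) [1.203 8.912 0.452]
(0.57, -0.1, 0.2) [-2.237 14.709  0.449]
(0.5305, -0.2477, 0.2) [-5.314 18.772  0.447]
```

```bash
python3 -m creep '[0,0.2,1.5,0,0,0,0, 0,0.4,3,0,0,0,0, 0,0.6,4.5,0,0,0,0, 0,0.8,6,0,0,0,0, 0,1,7.5,0,0,0,0, 0,1.2,8.9,0,0,0,0, 0,0.4,10.3,0,0,0,0, 0,-0.4,11.7,0,0,0,0, 0,-1.3,13.1,0,0,0,0, 0,-2.2,14.5,0,0,0,0, 0,-3,15.8,0,0,0,0, 0,-3.7,17,0,0,0,0]' && python3 -m creep '[0,-0.8,0.9,0,0,0,0, 0,-1.61,1.77,0.3,0,0,0, 0,-1.61,1.77,1,0,0,0, 0,-1.61,1.77,2,0,0,0, 0,-1.61,1.77,3,0,0,0, 0,-1.61,1.77,3.2,0,0,0, 0,-1.61,1.77,3.2,0,0,0]';  python3 - <<'E'
from h import *
from cell import env
rel([(.5305,-.2477,.089),(.5305,-.2477,.083)])
s=env.read_camera("scene");c=env.read_camera("top")
z=lambda i:cv2.resize(i,(390,360),interpolation=cv2.INTER_NEAREST)[...,::-1]
cv2.imwrite("pics/press.png",cv2.hconcat([z(c["color"][210:300,385:485]),z(s["color"][120:220,240:350])]))
E
```

```text
time_s: 8.4
tool_pos: [0.5532, -0.1829, 0.2111]
tool_rot: [-179.9, 0.2, 22.1]
force: [1.1, -0.2, -0.5]
grip_width: 0.0002
grasp_force: 0.0
time_s: 9.1
tool_pos: [0.529, -0.2471, 0.115]
tool_rot: [-179.8, 0.2, 22.2]
force: [0.7, 0.4, 0.2]
grip_width: 0.0006
grasp_force: 0.0
9.1 [ 0.529  -0.2471  0.115 ] [-1.7981e+02  1.7000e-01  2.2170e+01] [0.7 0.4 0.2] [ 38.1  17.2 -18.3 100.8   5.9  63.2 -50. ]
(0.5305, -0.2477, 0.089) [0.043 0.041 0.865]
(0.5305, -0.2477, 0.083) [0.043 0.042 1.065]
```

View pics/press.png

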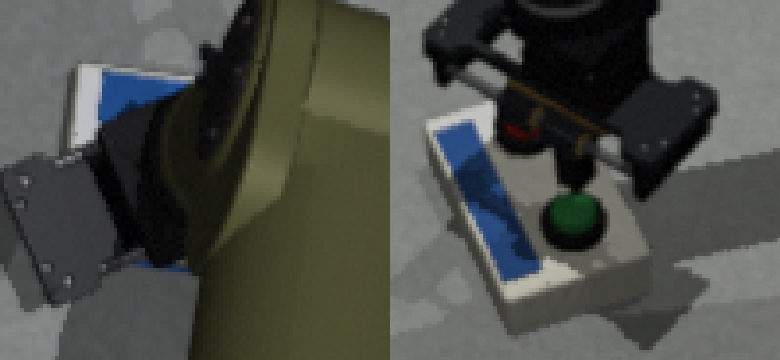

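The fingertips are straight above the green cap, with the red button clear of them. Next I press gradually and watch the force.

```bash
python3 -m creep '[0,0.04,0.04,0.3,0,0,0, 0,0.04,0.04,0.6,0,0,0, 0,0.04,0.04,0.8,0,0,0, 0,0.04,0.04,0.9,0,0,0, 0,0.04,0.04,0.95,0,0,0, 0,0.04,0.04,0.95,0,0,0]' && python3 -m creep '[0,0,0,0.05,0,0,0, 0,0,0,0.05,0,0,0, 0,0,0,0.05,0,0,0]' && python3 -m creep '[0,0,0,0.05,0,0,0, 0,0,0,0.05,0,0,0, 0,0,0,0.05,0,0,0]'
```

```text
time_s: 9.8
tool_pos: [0.5317, -0.2483, 0.0885]
tool_rot: [-180.0, 0.0, 22.2]
force: [-1.1, 0.9, 1.3]
grip_width: 0.0005
grasp_force: 0.9
time_s: 10.1
tool_pos: [0.5321, -0.2485, 0.0874]
tool_rot: [180.0, -0.0, 22.2]
force: [-1.5, 0.1, 3.2]
grip_width: 0.0008
grasp_force: 1.3
time_s: 10.4
tool_pos: [0.5322, -0.2485, 0.0858]
tool_rot: [180.0, -0.0, 22.2]
force: [-0.8, 1.1, 3.9]
grip_width: 0.0006
grasp_force: 1.7
```

Contact came at about z = 0.0885 and the force is rising, so I continue to the stop.

```bash
python3 -m creep '[0,0,0,0.07,0,0,0, 0,0,0,0.07,0,0,0, 0,0,0,0.07,0,0,0]' && python3 -m creep '[0,0,0,0.05,0,0,0, 0,0,0,0.05,0,0,0, 0,0,0,0.05,0,0,0]'
```

```text
time_s: 10.7
tool_pos: [0.5322, -0.2485, 0.0837]
tool_rot: [180.0, -0.0, 22.2]
force: [-1.4, 0.6, 4.9]
grip_width: 0.0005
grasp_force: 2.3
time_s: 11.0
tool_pos: [0.5323, -0.2485, 0.0833]
tool_rot: [180.0, -0.0, 22.2]
force: [-3.7, 1.3, 11.6]
grip_width: 0.0005
grasp_force: 5.8
```

```bash
python3 -m creep '[0,0,0,0.04,0,0,0, 0,0,0,0.04,0,0,0, 0,0,0,0.04,0,0,0, 0,0,0,0.04,0,0,0]' && python3 -m creep '[0,0,0,-0.2,0,0,0, 0,0,0,-0.5,0,0,0, 0,0,0,-1,0,0,0, 0,0,0,-2,0,0,0, 0,0,0,-3,0,0,0, 0,0,0,-4,0,0,0, 0,0,0,-4,0,0,0, 0,0,0,-4,0,0,0, 0,0,0,-4,0,0,0]'; python3 - <<'E'
from h import *
from cell import env
s=env.read_camera("scene")["color"]
cv2.imwrite("pics/end.png",s[...,::-1])
E
```

```text
time_s: 11.4
tool_pos: [0.5323, -0.2485, 0.0832]
tool_rot: [179.9, -0.0, 22.2]
force: [-6.3, 2.8, 17.0]
grip_width: 0.0003
grasp_force: 8.8
time_s: 12.3
tool_pos: [0.5313, -0.2482, 0.1998]
tool_rot: [-179.9, 0.1, 22.2]
force: [-1.1, 0.2, -0.8]
grip_width: 0.0008
grasp_force: 0.0
```

View pics/end.png

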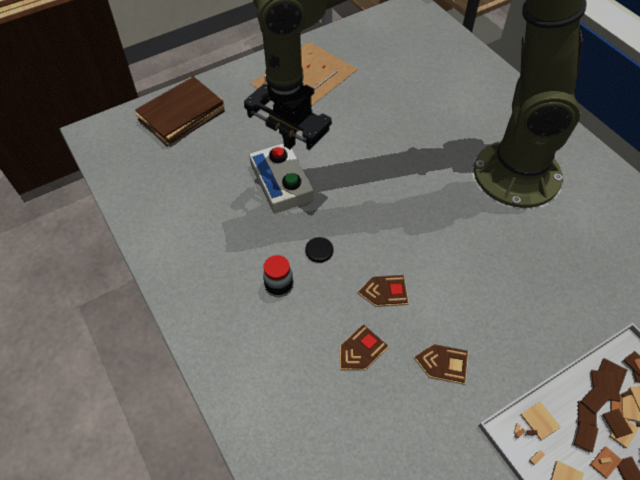

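The button hit its stop at 17 N and is released again at (291,180). The gripper is clear of everything, and the plaques, jar and cap are all where they were.

```bash
python3 -c "
from cell import env
print(env.sign_off())"
```

```text
the job is handed in; nothing more can be done
None
```

The job is handed in: I held the fingertips about 3 cm over the empty pocket for over two seconds, then pressed the green button to its stop and released it; the plaques, red button, jar and cap were not touched.

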